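# Lay out the hub service kit

### The job

Get the hub job ready: drop the bare wheel hub into the slotted stand so that both axle ends sit at the bottom of their slots, lay the open-jawed cone spanner flat on the floor of the tray's narrow bay, and lay the two whole tyre levers flat on the floor of its wide bay, side by side and not on top of each other. Leave the ring spanner, the snapped-off tyre lever, the tin and the roll of tape where they are.

Things in the scene. Friction and masses are not known exactly. Their poses are not given: they have to be found in the camera images.
- hub: bare aluminium wheel hub lying loose, 220 g: barrel 28 diameter (pinch here) between two eight-sided flanges 44 across flats with 60 clear between them; lock nuts out to 44 each side of the middle; steel axle 10 diameter, 144 long. Origin: middle of the axle line, 22 above the shelf at the start; x along the axle (ends alike); y, z turn if it rolls (mm)
- stand: steel hub stand fixed: dark base 160 x 90 x 10, two upright slotted plates 8 thick at x = -57 and +57. Slots at y = 0, open on top: 36 wide at 76 high, narrowing to 12 at 58 high, then straight down to the bottom at 40: a seated axle's centre is 45 high. Lock nuts have 9 play each way between plates. Origin: underside centre; x along a seated axle, z up (mm)
- tray: blue plastic open tray, fixed, outside 200 (x) by 194 (y) by 30 high, floor and walls 4 thick. A divider along x parts it into a narrow bay (inside y +23 to +93) and a wide bay (inside y -93 to +19), each 192 long inside. Origin: centre of the underside; z up (mm)
- cone_spanner: cone spanner with an open, two-pronged jaw; black bar grip 124 long, 16 wide, 10 high, x -82 to +42; steel head 4 thick at mid height, x +42 to +82, up to 38 wide. Origin: underside, on the centre line, near the centre of mass: pinch it there. x along the tool to the head, y across, z up. About 90 g (mm)
- ring_spanner: look-alike to leave: same grip, but the head is a closed ring; black bar grip 124 long, 16 wide, 10 high, x -82 to +42; steel head 4 thick at mid height, x +42 to +82, up to 38 wide. Origin: underside, on the centre line, near the centre of mass: pinch it there. x along the tool to the head, y across, z up. About 90 g (mm)
- lever_1: one of the two whole green tyre levers (both alike): 117 long, 16 wide, 9 high: bar from x -58 to +35, thinner tip to +59. Origin: underside, centre line, near the centre of mass; x along the lever to the thin tip, y across, z up. About 30 g (mm)
- lever_2: the other whole green tyre lever: 117 long, 16 wide, 9 high: bar from x -58 to +35, thinner tip to +59. Origin: underside, centre line, near the centre of mass; x along the lever to the thin tip, y across, z up. About 30 g (mm)
- lever_stub: look-alike to leave: a snapped-off green tyre lever, only 70 long, 16 wide, 9 high, without the thin tip. Origin: underside, near its middle; x along it (mm)
- tin: closed round aluminium tin, 80 diameter, 30 high (mm), to be left. Origin: centre of the underside
- tape_roll: roll of dark rubbery rim tape lying flat, 72 outside and 48 inside diameter, 20 high (mm), to be left. Origin: centre of the underside
Mind the look-alikes: they are no part of the job. Leave any turquoise look-alike of the cone_spanner alone.

How it is judged:
By the outcome, as a careful person would: the job done as asked, in the order asked, and still so for the second after the job is handed in, with the robot touching nothing.
It also fails if it takes over 109 s, if anything falls off the work surface, if the arm or the gripper's body presses on something with over 40 N, if the wrist force passes 120 N, or if a joint passes its speed limit or range.

### The arm

A 6-joint arm with a two-finger parallel gripper is mounted at the origin on the work surface. World frame = base frame: x ahead of the robot, y to its left, z up, the work surface at z = 0. Lengths are in m, angles in degrees, forces in N, time in s.
With the tool pointing down it reaches from about 0.25 to 0.725 m from the base axis. Payload 9.7 kg.
Tool frame: the origin (TCP) lies at the very end of the fingers, on their centre line; the grasp point (between the pads) lies 19 mm behind it; z points along the fingers, y is the direction in which the jaws open and shut (so a half turn about z gives the same grasp; the last joint's range is limited). The gripper opens to 85 mm and grips with 20 to 120 N. Pads are 22 mm wide; open, the fingers measure 114 mm over their backs; the gripper's body (76 mm by 85 mm) begins 54 mm behind the grasp point. The pads swing forward as they close: fully open they stand 13 mm farther back than shut.
Start: joints at [74.714, 4.979, 10.078, 95.1, 0, 90], TCP at [0.145, 0.531, 0.231] pointing down, gripper open.
Joint ranges: [-179.16, 179.16], [-48.56, 103.87], [-65.8, 70.77], [-126.05, 130.52], [-82.76, 87.17], [-180, 180]. Speed limits (degrees/s): [127.2, 127.2, 147.25, 180, 180, 180].

### API

Orientations are given as [roll, pitch, yaw] about the fixed x, y, z axes, in that order (R = Rz(yaw) Ry(pitch) Rx(roll)).
In Python, from workcell import bot gives the robot as it stands.
- The arm moves only by the shell command python3 -m pendant 'ROWS' [FORCE]. ROWS is JSON, a list that holds one entry, the list of rows, each a list of 7 numbers: the shift along the tool's x, y, z in cm, then the turn, a rotation vector about the tool's x, y, z in rad, then the opening in per cent of the stroke, from 0 (shut) to 100 (fully open). In form: [[[dx, dy, dz, ax, ay, az, gripper], ...]]. A call has 1 to 5 rows; each row shifts and turns the pose as measured when the row begins, along the tool's axes as they then stand; what a row does not reach is not made up. A row lasts 1/12 s, in which the tool goes at most 41.7 mm and 7.16 degrees, less where a joint would pass 70% of its speed; a pose out of reach is approached as far as the arm can. A call with a gripper value outside its range is refused whole. The fingers move at their own pace and stop on an object; FORCE is the grip in N (left out, the last holds). Time passes only in rows, so rows that do not move let the fingers close. It gives the time, the measured TCP pose, the force and the opening at its end, in the units of the state.
- bot.get_obs(): the state, without advancing time (a new reading comes with each control period).
- bot.camera(name): name is "scene" or "top" or "wrist"; returns the picture (480x640x3 uint8, red, green, blue); there is no depth.
- bot.get_calibration(name): a dict with "intrinsics" (3x3 intrinsics, pixels), "D" ([k1, k2, p1, p2, k3] as OpenCV has them; the pictures are not rectified), "pose" (4x4, takes a point from camera to world coordinates); the wrist camera has in their place "T_tool_cam" (4x4, takes a point from camera to tool coordinates, whose origin is the TCP and whose axes are the flange's). Camera axes: x right, y down, z forward; pixel columns grow to the right and rows downward; lengths in m; the calibration is good to about 2 mm. A picture is of the moment at which its call begins: read the wrist's pose just before it. get_calibration takes no time and is no camera call.
- bot.job_done(): hands the job in, once; it reports no verdict.
Trained networks look in the newest picture that a camera, given by its name, has taken for a name from the list of things; names that differ only in an ending like _2 or _b are one class to them, and where a whole thing is asked for, a point or a joint stands for the part that bears it (a point fixed in the world has none). Each returns a list of dicts, best first, with "confidence" (0 to 1); they miss things now and then, are a little off and sometimes report something else, mostly with a low value. They report only what shows in the picture. A call takes as long as a camera call. They do not tell look-alikes from the thing itself.
- bot.masks_of(camera, thing): "pixels" (480x640 bool, what is visible of it) and "extent" ([left, top, right, bottom] in pixels, round what is visible of it).
- bot.mark_of(camera, thing): "uv" ([column, row] in pixels: a listed point, or the origin of a listed thing).
The state is a dict: "time": time; "q": joint angles; "qd": joint speeds; "joint_efforts": joint torques, N m; "ee_pos": TCP position; "tcp_rot": TCP orientation; "wrist_force": force on the tool from outside, world axes, zero at the start; "torque": the same for the moment, N m; "opening": finger opening in m.
Only numpy, scipy, OpenCV 4.12 (cv2) and the standard library are available. Lean on these libraries where they do the work, as an engineer would, in place of code of your own. Each camera call takes 0.05 s, during which the arm holds its last target. There are 200 camera calls.

## Working session

There is one attempt and no reset: what is moved stays moved. The work goes in short steps, Python scripts to look and compute and a shell command to move; the robot and the scene stay as the last step left them, time stands still between calls to the robot, and variables do not carry over. Pictures are saved under pics/ and viewed, about 12 in all and at most 16, crops included, and the job is handed in when it is done.

```bash
mkdir -p pics; ls
python3 - <<'E'
from workcell import bot
import cv2,numpy as np
o=bot.get_obs();print(o)
for n in("top","scene"):
    im=bot.camera(n);cv2.imwrite(f"pics/{n}0.png",im[:,:,::-1])
    c=bot.get_calibration(n);print(n,np.round(c["pose"],3).tolist(),np.round(c["intrinsics"],1).tolist(),c["D"])
    for t in["hub","stand","tray","cone_spanner","ring_spanner","lever_1","lever_stub","tin","tape_roll"]:
        print(t,[(np.round(d["uv"]).tolist(),round(d["confidence"],2)) for d in bot.mark_of(n,t)])
print(np.round(bot.get_calibration("wrist")["T_tool_cam"],4).tolist())
E
```

```text
pics
{'time': 0.0, 'q': array([ 7.47140133e+01,  5.01069158e+00,  1.00333408e+01,  9.50997221e+01,
       -8.93823897e-04,  9.00001252e+01]), 'qd': array([ 0.0923194 , -0.05489992, -0.05589191,  0.06401997,  0.06748223,
        0.15947346]), 'joint_efforts': array([ 1.32431713e-03, -5.20384920e+01,  4.64807296e+01,  1.61615212e-02,
       -7.96650255e-06,  2.49581412e-06]), 'ee_pos': array([0.14494199, 0.5303114 , 0.23057702]), 'tcp_rot': array([-1.79922927e+02,  8.93991559e-04,  1.64713889e+02]), 'wrist_force': array([ 0.64596292, -0.35838285,  0.00400171]), 'torque': array([-0.06133167,  0.00142396,  0.00772724]), 'opening': 0.08514884381718277}
top [[-0.013, -0.998, 0.061, 0.428], [-1.0, 0.012, -0.026, 0.065], [0.026, -0.062, -0.998, 1.18], [0.0, 0.0, 0.0, 1.0]] [[533.0, 0.0, 319.2], [0.0, 533.0, 235.2], [0.0, 0.0, 1.0]] [-0.04073207  0.          0.          0.          0.        ]
hub [([408.0, 167.0], 0.68)]
stand [([175.0, 230.0], 0.6), ([311.0, 255.0], 0.43)]
tray [([489.0, 228.0], 0.82)]
cone_spanner [([357.0, 168.0], 0.83), ([214.0, 332.0], 0.82), ([130.0, 146.0], 0.69), ([4
[... 350 characters left out ...]
0.0, 1.0]] [[483.7, 0.0, 316.4], [0.0, 483.7, 238.4], [0.0, 0.0, 1.0]] [-0.02546388  0.          0.          0.          0.        ]
hub [([257.0, 312.0], 0.95)]
stand [([420.0, 230.0], 0.74)]
tray [([164.0, 296.0], 0.7)]
cone_spanner [([494.0, 272.0], 0.9), ([299.0, 304.0], 0.69), ([360.0, 196.0], 0.55), ([384.0, 282.0], 0.26)]
ring_spanner [([341.0, 293.0], 0.6), ([237.0, 266.0], 0.4)]
lever_1 [([383.0, 284.0], 0.75), ([315.0, 245.0], 0.61)]
lever_stub [([274.0, 252.0], 0.71), ([352.0, 236.0], 0.21)]
tin [([235.0, 267.0], 0.56)]
tape_roll [([352.0, 235.0], 0.89)]
[[-0.0002, -0.9546, -0.2979, 0.0774], [1.0, -0.0002, 0.0001, 0.0006], [-0.0002, -0.2979, 0.9546, -0.1434], [0.0, 0.0, 0.0, 1.0]]
```

View pics/top0.png

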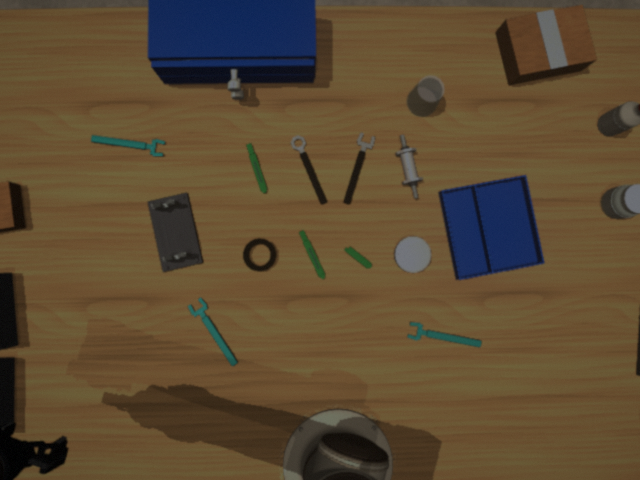

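View pics/scene0.png

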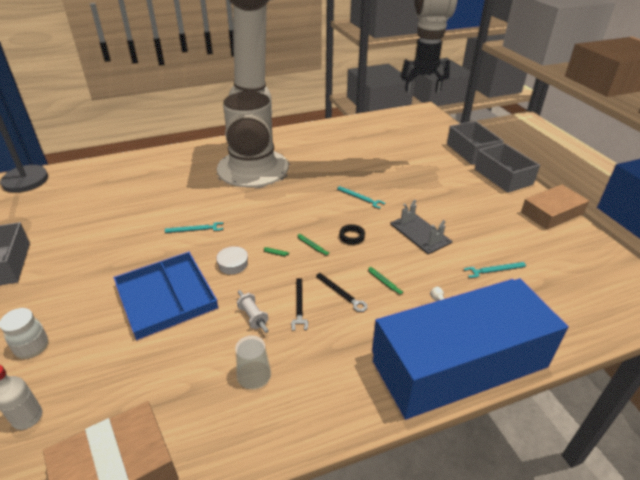

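Candidates (top picture): cone spanner – black grip, open jaw at (357,168); the ring look-alike is at (309,169), turquoise ones at (130,146), (214,332), (443,336). Whole levers at (258,166) and (312,259), stub at (355,256). Hub at (408,167), stand at (175,230), tray at (489,228) with the narrow bay on the left. The scene view agrees.

```bash
cat > h.py <<'E'
from workcell import bot
import cv2,numpy as np
from scipy.spatial.transform import Rotation as R
def cam(n,o=None):
    c=bot.get_calibration(n)
    if n=="wrist":
        o=o or bot.get_obs(); T=np.eye(4);T[:3,:3]=R.from_euler('xyz',o["tcp_rot"],degrees=True).as_matrix();T[:3,3]=o["ee_pos"]
        P=T@np.array(c["T_tool_cam"])
    else: P=np.array(c["pose"])
    return np.array(c["intrinsics"]),np.array(c["D"]),P
def w(C,uv,z):
    K,D,P=C
    p=cv2.undistortPoints(np.float64(uv).reshape(-1,1,2),K,D)[:,0]
    d=np.c_[p,np.ones(len(p))]@P[:3,:3].T
    return P[:3,3]+d*((z-P[2,3])/d[:,2])[:,None]
def px(C,X):
    K,D,P=C;Q=np.linalg.inv(P);r,_=cv2.Rodrigues(Q[:3,:3])
    return cv2.projectPoints(np.float64(X).reshape(-1,3),r,Q[:3,3],K,D)[0][:,0]
def rect(C,m,z):
    v,u=np.nonzero(m);X=w(C,np.c_[u,v],z)[:,:2]*1000
    (c,s,a)=cv2.minAreaRect(X.astype(np.float32))
    if s[0]<s[1]: s=s[::-1];a+=90
    return np.round(c,1),np.round(s,1),round((a+90)%180-90,1),np.round(X.mean(0),1)
def see(n,things,save=None):
    o=bot.get_obs();im=bot.camera(n);C=cam(n,o)
    if save: cv2.imwrite("pics/"+save,im[:,:,::-1])
    for t,z in things:
        for d in bot.masks_of(n,t):
            if d["confidence"]>.3: print(t,d["extent"],round(d["confidence"],2),*rect(C,d["pixels"],z))
    return o,im,C
E
python3 - <<'E'
from h import *
o,im,C=see("top",[("hub",.022),("stand",.01),("tray",.03),("cone_spanner",.006),("lever_1",.006),("lever_stub",.006),("tape_roll",.01),("tin",.03)])
a=cv2.resize(im[120:215,270:440],None,fx=4,fy=4,interpolation=cv2.INTER_CUBIC)
cv2.imwrite("pics/c1.png",a[:,:,::-1])
E
```

```text
hub [394.4, 136.3, 423.3, 198.3] 0.77 [ 649.4 -166.6] [144.   46.6] 10.6 [ 650.2 -166.7]
stand [150.1, 189.4, 200.5, 267.0] 0.63 [511.  351.3] [158.9  91.5] 12.2 [510.  351.2]
tray [438.7, 176.7, 545.8, 278.3] 0.89 [ 511.9 -341.6] [204.6 201.9] -80.0 [ 511.3 -341.7]
cone_spanner [409.9, 324.2, 482.3, 346.3] 0.9 [ 278.5 -243.7] [158.8  36.1] 81.5 [ 274.7 -237.3]
cone_spanner [189.5, 298.1, 241.9, 366.2] 0.85 [287.6 268.6] [160.6  36. ] 29.6 [290.  264.7]
cone_spanner [92.0, 137.2, 165.6, 157.2] 0.85 [706.  458.8] [159.3  36.9] 85.5 [710.  454.8]
cone_spanner [343.9, 132.9, 377.3, 206.1] 0.78 [647.9 -50.7] [165.2  38.3] -19.4 [652.7 -54.3]
cone_spanner [293.7, 134.2, 328.0, 204.1] 0.47 [645.3  57.4] [162.7  30.6] 19.0 [650.7  54.8]
lever_1 [299.2, 232.2, 322.1, 278.2] 0.91 [457.8  50.1] [116.2  18.7] 25.9 [457.   49.7]
lever_1 [247.9, 140.2, 267.9, 192.6] 0.66 [651.1 170.9] [117.9  17.6] 17.9 [650.8 170.9]
lever_stub [344.9, 247.1, 369.5, 272.4] 0.6 [450.1 -51.7] [67.9 19.2] 48.0 [451.  -51.2]
tape_roll [241.2, 238.5, 274.4, 273.7] 0.92 [458.  166.2] [70.1 70. ] -0.5 [458.6 166.6]
tin [395.3, 236.9, 430.7, 274.4] 0.79 [ 454.3 -168.9] [79.  75.1] -46.1 [ 454.2 -168.5]
```

View pics/c1.png

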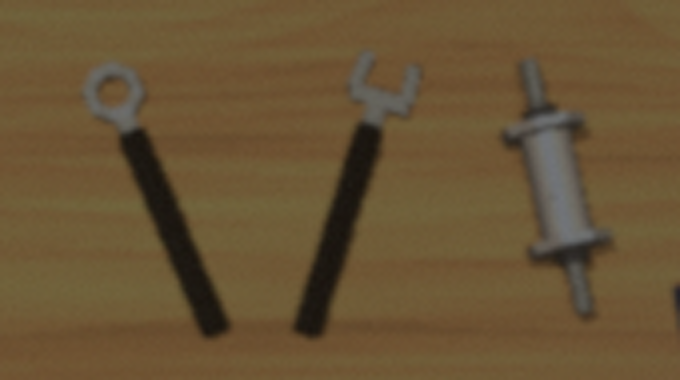

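The crop confirms the open-jawed black spanner (357,168 in the top picture) and the ring one to its left; sizes all fit the descriptions. Moving towards the hub.

```bash
cat >> h.py <<'E'
def go(x,y,z,yaw=None):
    "remaining move in tool axes (cm) and turn about tool z (rad)"
    o=bot.get_obs();r=R.from_euler('xyz',o["tcp_rot"],degrees=True)
    d=r.inv().apply(np.array([x,y,z])/1000-o["ee_pos"])*100
    t=0 if yaw is None else ((o["tcp_rot"][2]-yaw+180)%360-180)
    if yaw is not None: v=(R.from_euler('xyz',[180,0,yaw],degrees=True).as_matrix()); v=(r.inv()*R.from_matrix(v)).as_rotvec()
    print("shift cm",np.round(d,2),"turn",np.round(v,3) if yaw is not None else"", "| pose",np.round(o["ee_pos"]*1000,1),np.round(o["tcp_rot"],1),"F",np.round(o["wrist_force"],1),"open",round(o["opening"]*1000,1),"t",round(o["time"],2),"q",np.round(o["q"],0))
E
python3 -m pendant '[[[-3,-2.45,0,0,0,0,100],[-3,-2.45,0,0,0,0,100],[-3,-2.45,0,0,0,0,100],[-3,-2.45,0,0,0,0,100],[-3,-2.45,0,0,0,0,100]]]' 40
python3 -c "from h import *;go(649,-167,180,-169.4)"
```

```text
time: 1.87
ee_pos: [0.2572, 0.3723, 0.2283]
tcp_rot: [-179.9, -0.1, 165.3]
wrist_force: [0.7, 0.4, 0.1]
opening: 0.0855
shift cm [-51.59 -42.21   4.85] turn [-0.002 -0.002 -0.442] | pose [257.2 372.3 228.3] [-1.799e+02 -1.000e-01  1.653e+02] F [0.7 0.4 0.1] open 85.5 t 1.87 q [55. -8. -3. 95.  0. 70.]
```

```bash
python3 -m pendant '[[[-3,-2.45,0,0,0,0,100],[-3,-2.45,0,0,0,0,100],[-3,-2.45,0,0,0,0,100],[-3,-2.45,0,0,0,0,100],[-3,-2.45,0,0,0,0,100]]]' >/dev/null
python3 -m pendant '[[[-3,-2.45,0,0,0,0,80],[-3,-2.45,0,0,0,0,80],[-3,-2.45,0,0,0,0,80],[-3,-2.45,0,0,0,0,80],[-3,-2.45,0,0,0,0,80]]]' >/dev/null
python3 -m pendant '[[[-3,-2.45,0,0,0,0,80],[-3,-2.45,0,0,0,0,80],[-3,-2.45,0,0,0,0,80],[-3,-2.45,0,0,0,0,80],[-3,-2.45,0.6,0,0,-0.1,80]]]' >/dev/null
python3 -m pendant '[[[0,0,1.5,0,0,-0.1,80],[0,0,1.5,0,0,-0.1,80],[0,0,1,0,0,-0.1,80],[0,0,0,0,0,-0.05,80]]]' >/dev/null
python3 -c "
from h import *
go(649,-167,180,-169.4)
see('wrist',[('hub',.022),('cone_spanner',.006)],'w1.png')"
```

```text
shift cm [-2.62 -3.84 -0.08] turn [0.001 0.005 0.019] | pose [ 615.6 -134.6  179.1] [ 180.     0.3 -168.3] F [-0.3 -0.9  0.7] open 68.2 t 3.45 q [-12.  15.  16.  91.   0. -24.]
hub [236.3, 156.1, 296.4, 340.1] 0.68 [ 648.7 -165.8] [147.8  45.8] 11.5 [ 646.4 -165.5]
hub [588.1, 0.2, 619.8, 142.2] 0.42 [466.9  43.3] [96.  19.8] 24.8 [463.  42.]
cone_spanner [338.2, 183.7, 470.0, 356.6] 0.91 [645.5 -55.2] [165.2  39.1] -14.4 [643.9 -50.9]
```

View pics/w1.png

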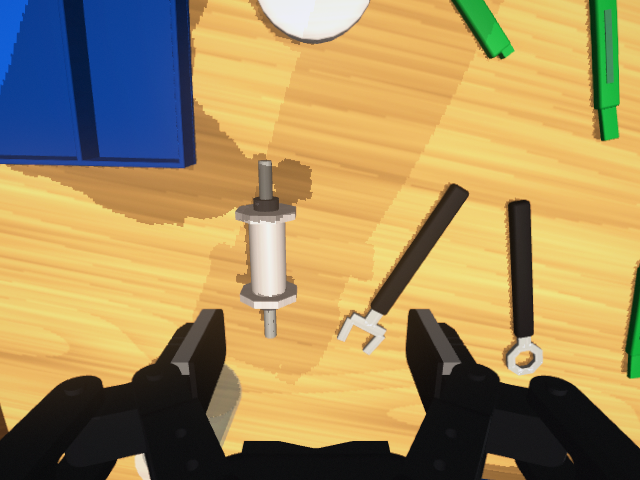

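```bash
python3 -c "
from h import *
C=cam('wrist');X=w(C,[[265,161],[270,337]],.022)*1000
print(X,X.mean(0),np.degrees(np.arctan2(*(X[0]-X[1])[1::-1])))
X=w(C,[[260,186],[521,201],[524,338]],.008)*1000;print(X)
go(649,-166,100,-169)"
```

```text
[[ 578.34241927 -178.50065362   22.        ]
 [ 722.65846314 -151.11465218   22.        ]] [ 650.5004412 -164.8076529   22.       ] -169.25507967107893
[[ 600.05094052 -180.65354323    8.        ]
 [ 570.74315909   25.64044245    8.        ]
 [ 688.57619915   72.1285921     8.        ]]
shift cm [-2.55 -3.76  8.21] turn [-0.001  0.007  0.005] | pose [ 616.  -134.2  181.8] [-180.     0.4 -168.7] F [ 0.5  0.2 -0.3] open 68.2 t 3.6 q [-12.  15.  16.  91.   0. -24.]
```

```bash
python3 -m pendant '[[[-1.4,-1.9,2,0,0,0.005,80],[-1.25,-1.8,3,0,0.007,0.004,80],[0,0,3,0,0,0,80],[0,0,0,0,0,0,80]]]' >/dev/null
python3 -c "from h import *;go(650,-165.5,4,-169.2)"
```

```text
shift cm [ 0.41  0.14 10.19] turn [-0.005  0.01  -0.009] | pose [ 653.2 -165.9  105.9] [-179.7    0.6 -169.7] F [-1.2  0.2 -2.2] open 68.2 t 3.93 q [-14.  21.  15.  84.  -0. -25.]
```

```bash
python3 -m pendant '[[[0.3,0.1,3,0,0.01,0,80],[0,0,3,0,0,0,80],[0,0,2.3,0,0,0,80],[0,0,0.6,0,0,0,80],[0,0,0,0,0,0,80]]]' >/dev/null
python3 -c "from h import *;go(650,-165.5,4,-169.2)"
```

```text
shift cm [0.34 0.04 1.97] turn [-0.008  0.007 -0.016] | pose [ 653.2 -165.2   23.7] [-179.5    0.4 -170.1] F [-0.2 -0.4 -0.2] open 68.1 t 4.35 q [-14.  22.   8.  75.  -0. -24.]
```

```bash
python3 -m pendant '[[[0.4,0,1,-0.008,0.007,-0.016,80],[0,0,0.9,0,0,0,60],[0,0,0.2,0,0,0,40],[0,0,0,0,0,0,20]]]' >/dev/null
python3 -c "from h import *;go(650,-165.5,4,-169.2)"
python3 -m pendant '[[[0,0,0,0,0,0,10],[0,0,0,0,0,0,10],[0,0,0,0,0,0,10],[0,0,0,0,0,0,10],[0,0,0,0,0,0,10]]]' 60
```

```text
shift cm [0.19 0.11 0.46] turn [-0.003  0.007  0.001] | pose [ 652.  -166.2    8.6] [-179.9    0.4 -169.2] F [ 0.1  0.2 -0.1] open 32.4 t 4.68 q [-14.  23.   6.  73.   0. -25.]
time: 5.1
ee_pos: [0.6527, -0.1664, 0.0104]
tcp_rot: [-179.8, 0.5, -169.2]
wrist_force: [-0.6, 0.2, -1.9]
opening: 0.0261
```

```bash
python3 -m pendant '[[[0,0,0,0,0,0,50],[0,0,0,0,0,0,50],[0.2,0,0.5,0,0.007,0,50],[0,0,0.3,0,0,0,50],[0,0,0,0,0,0,50]]]'
python3 -m pendant '[[[0,0,0.15,0,0,0,20],[0,0,0,0,0,0,10],[0,0,0,0,0,0,10],[0,0,0,0,0,0,10],[0,0,0,0,0,0,10]]]' 60
```

```text
time: 5.52
ee_pos: [0.6513, -0.1671, 0.0028]
tcp_rot: [-179.8, 0.2, -169.2]
wrist_force: [0.8, 0.0, 0.4]
opening: 0.0429
time: 5.93
ee_pos: [0.6512, -0.1671, 0.001]
tcp_rot: [-179.8, 0.2, -169.2]
wrist_force: [-0.4, 0.1, 0.5]
opening: 0.0264
```

```bash
python3 -m pendant '[[[0,0,-2,0,0,0,10],[0,0,-3,0,0,0,10],[0,0,-4,0,0,0,10],[0,0,-3,0,0,0,10],[0.3,3.5,0,0,0,0,10]]]'
python3 -m pendant '[[[0.3,4,0,0,0,0,10],[0.3,4,0,0,0,0,10],[0.3,4,0,0,0,0,10],[0.3,4,0,0,0,0,10],[0.3,4,0,0,0,0,10]]]' >/dev/null
python3 -m pendant '[[[0.3,4,0,0,0,0,10],[0.3,4,0,0,0,0,10],[0.3,4,0,0,0,0,10],[0.3,4,0,0,0,0,10],[0.3,4,0,0,0,0,10]]]' >/dev/null
python3 -c "from h import *;go(511,351,120,-167.8)"
```

```text
time: 6.35
ee_pos: [0.6391, -0.1358, 0.1199]
tcp_rot: [-179.9, -0.4, -169.4]
wrist_force: [1.7, 0.8, -1.2]
opening: 0.0266
shift cm [0.57 9.04 0.03] turn [-0.002 -0.003 -0.038] | pose [532.3 263.  120.5] [-1.799e+02 -1.000e-01 -1.700e+02] F [ 1.4  0.1 -1.6] open 26.5 t 7.18 q [26. 10.  4. 84. -0. 16.]
```

```bash
python3 -m pendant '[[[0.3,4,0,0,0,0,10],[0.3,3.5,0,0,0,-0.03,10],[0,1.4,0,0,0,0,10],[0,0,0,0,0,0,10],[0,0,0,0,0,0,10]]]' >/dev/null
python3 -c "
from h import *
go(511,351,120,-167.8)
o,im,C=see('wrist',[('hub',.141),('stand',.01)],'w2.png')
im2=bot.camera('scene')[150:300,330:530];cv2.imwrite('pics/w2.png',np.hstack([cv2.resize(im,(400,300)),cv2.resize(im2,(400,300))])[:,:,::-1])
cv2.imwrite('pics/w2f.png',im[:,:,::-1])
"
```

```text
shift cm [-0.45 -1.11 -0.18] turn [-0.002 -0.005  0.003] | pose [504.3 360.9 118.2] [-179.9   -0.3 -167.6] F [-0.9  0.4 -1.8] open 26.3 t 7.6 q [36. 14.  8. 84.  0. 23.]
hub [240.3, 126.9, 389.3, 449.2] 0.83 [486.7 358.8] [114.7  47.2] 15.4 [488.1 358.5]
stand [220.6, 120.1, 373.3, 325.9] 0.57 [498.2 349.9] [138.1  90.2] 12.7 [472.7 337.1]
```

View pics/w2f.png

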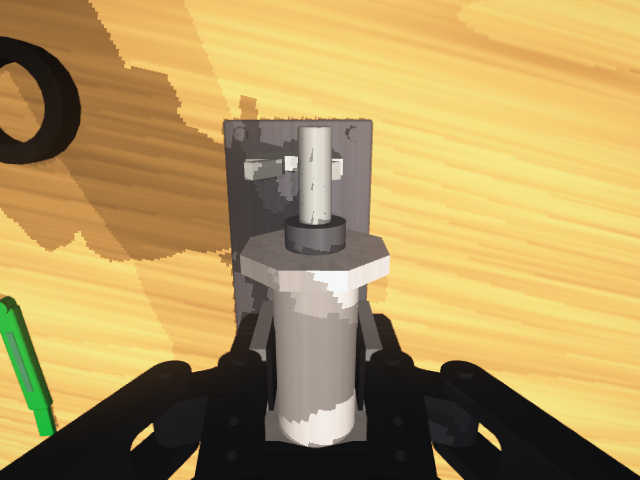

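Wrist view: hub held between the pads, axle end at (315,128); near plate's tips at (245–343,168), base end corners (224,120) and (373,120).

```bash
python3 -c "
from h import *
o=bot.get_obs();C=cam('wrist',o)
B=w(C,[[224,120],[373,120]],.01)*1000;print('base corners',B.round(1),'mid',B.mean(0).round(1))
S=w(C,[[244,160],[343,160],[294,160]],.076)*1000;print('plate',S.round(1))
H=w(C,[[315,128],[315,215]],.139)*1000;print('axle',H.round(1))
u=np.array([np.cos(np.radians(12.2)),np.sin(np.radians(12.2)),0]);c=np.array([511,351,0])
v=np.array([-u[1],u[0],0])
for P in (*B,B.mean(0),*S,*H,o['ee_pos']*1000): print('stand frame',(P-c)@u,(P-c)@v)
pc=lambda x,y,z:c+x*u+y*v+[0,0,z]
print(px(C,np.array([pc(-80,45,10),pc(-80,-45,10),pc(-57,0,76),pc(-57,0,40)])/1000))
T=px(cam('top'),np.array([pc(-57,0,76),pc(57,0,76),pc(0,0,10)])/1000);print('top',T)
t=cv2.imread('pics/top0.png');cv2.imwrite('pics/st.png',np.hstack([cv2.resize(t[180:280,140:215],(450,600),interpolation=cv2.INTER_CUBIC)]))
"
```

```text
base corners [[441.7 290.4  10. ]
 [423.1 377.4  10. ]] mid [432.4 333.9  10. ]
plate [[454.2 316.   76. ]
 [444.8 359.8  76. ]
 [449.4 338.1  76. ]]
axle [[432.6 344.4 139. ]
 [458.2 349.9 139. ]]
stand frame -80.5021518104795 -44.628516668633395
stand frame -80.36653778654373 44.43506472936349
stand frame -80.43434479851162 -0.0967259696349494
stand frame -62.93553317605073 -22.225651867838877
stand frame -62.87808527454506 22.61500099356498
stand frame -62.88380315148571 0.441724015028246
stand frame -77.98603023473699 10.10764175552799
stand frame -51.84738150224555 10.086757525308693
stand frame -3.8514680072465817 9.01156264207177
[[373.92124567 120.63989598]
 [223.43315854 120.87487   ]
 [293.22874908 173.06620131]
 [296.8070029  164.76092277]]
top [[172.40831137 256.51472029]
 [161.00644757 202.94888051]
 [174.47389369 231.81562023]]
```

View pics/st.png

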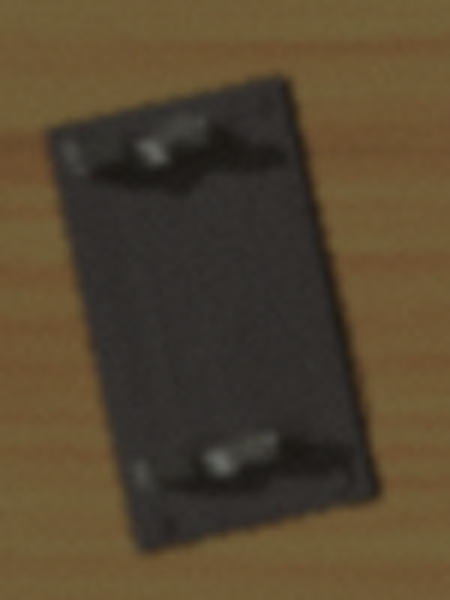

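```bash
python3 -m pendant '[[[-0.4,-1.0,0,0,0.005,0,10],[0,0,2,0,0,0,10],[0,0,2.5,0,0,0,10],[0,0,0.5,0,0,0,10],[0,0,0,0,0,0,10]]]' >/dev/null
python3 -c "from h import *;go(512.6,350.5,45,-167.8)"
```

```text
shift cm [0.12 0.77 2.49] turn [-0.001 -0.006 -0.008] | pose [515.5 343.2  69.9] [-179.9   -0.4 -168.3] F [-0.7 -0.2 -1.1] open 26.5 t 8.22 q [34. 15.  3. 79.  0. 22.]
```

```bash
python3 -m pendant '[[[0,0,0,0,0,0,10],[0,0,0,0,0,0,10]]]' |grep ee_pos
python3 -m pendant '[[[0.12,0.7,0,0,-0.006,-0.008,10],[0,0,0,0,0,0,10]]]' |grep ee_pos
python3 -m pendant '[[[0,0,0,0,0,0,10],[0,0,0,0,0,0,10]]]' |grep ee_pos
python3 -c "from h import *;go(512.6,350.5,45,-167.8);go(512.6,350.5,45,-167.8)"
```

```text
ee_pos: [0.5163, 0.3417, 0.0711]
ee_pos: [0.5147, 0.3487, 0.0733]
ee_pos: [0.5149, 0.3498, 0.075]
shift cm [0.22 0.12 3.  ] turn [ 0.001  0.005 -0.001] | pose [514.9 349.8  75. ] [ 180.     0.3 -167.9] F [-0.1  0.2 -2.3] open 26.7 t 8.72 q [34. 14.  3. 79. -0. 22.]
shift cm [0.22 0.12 3.  ] turn [ 0.001  0.005 -0.001] | pose [514.9 349.8  75. ] [ 180.     0.3 -167.9] F [-0.1  0.2 -2.3] open 26.7 t 8.72 q [34. 14.  3. 79. -0. 22.]
```

```bash
python3 -m pendant '[[[0.2,0.1,1.2,0,0.004,0,10],[0,0,1.2,0,0,0,10],[0,0,0.5,0,0,0,10]]]' |grep -E "pos|force"
python3 -c "
from h import *
go(512.6,350.5,24,-167.8)
o,im,C=see('wrist',[],'w3.png')
c=np.array([511,351,0]);a=np.radians(12.2);u=np.array([np.cos(a),np.sin(a),0]);v=np.array([-u[1],u[0],0])
print('tcp in stand',(o['ee_pos']*1000-c)@u,(o['ee_pos']*1000-c)@v)
cv2.imwrite('pics/w3.png',cv2.resize(im[100:340,160:480],(800,600))[:,:,::-1])"
```

```text
ee_pos: [0.5134, 0.3516, 0.0458]
wrist_force: [0.4, -0.4, -2.4]
shift cm [ 0.11 -0.09  2.18] turn [ 0.002  0.004 -0.001] | pose [513.4 351.6  45.8] [ 179.9    0.2 -167.8] F [ 0.4 -0.4 -2.4] open 26.5 t 8.97 q [34. 15.  1. 76.  0. 22.]
tcp in stand 2.435709159872011 0.03760832477533105
```

View pics/w3.png

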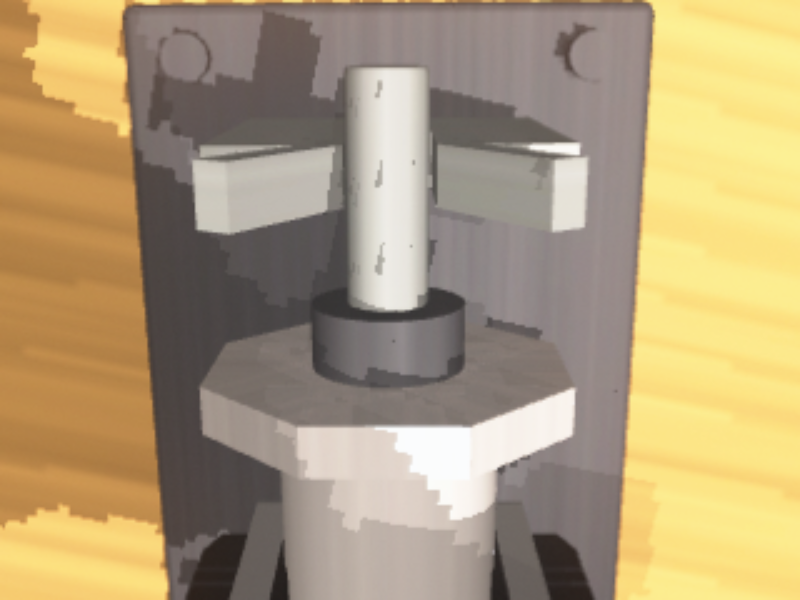

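The crop shows the axle (x≈388) centred between the two slot tips (193–587) and the lock nut clear of the plate. Lowering.

```bash
python3 -m pendant '[[[0.1,0,0.7,0,0,0,10],[0,0,0.6,0,0,0,10],[0,0,0.3,0,0,0,10]]]' |grep -E "pos|force"
python3 -m pendant '[[[0,0,0.4,0,0,0,10],[0,0,0.3,0,0,0,10]]]' |grep -E "pos|force"
python3 -c "from h import *;go(512.6,350.5,24,-167.8)"
```

```text
ee_pos: [0.5114, 0.3507, 0.0263]
wrist_force: [-0.1, 0.0, -1.9]
ee_pos: [0.5116, 0.3508, 0.0233]
wrist_force: [-15.5, -10.4, 36.4]
shift cm [-0.09 -0.05 -0.07] turn [ 0.002  0.003 -0.001] | pose [511.6 350.8  23.3] [ 179.9    0.2 -167.8] F [-15.5 -10.4  36.4] open 26.6 t 9.43 q [34. 15. -1. 73.  0. 22.]
```

Bottom contact at exactly the expected height. Release, back off and look.

```bash
python3 -m pendant '[[[0,0,-0.15,0,0,0,15],[0,0,0,0,0,0,40],[0,0,0,0,0,0,50],[0,0,-0.1,0,0,0,50],[0,0,-1.5,0,0,0,50]]]'
python3 -m pendant '[[[0,0,-3,0,0,0,60],[0,0,-4,0,0,0,60],[0,0,-4,0,0,0,60],[0,0,-2,0,0,0,60]]]' |grep pos
python3 -c "
from h import *
o,im,C=see('wrist',[('hub',.045)])
im2=bot.camera('scene')[170:270,350:480]
cv2.imwrite('pics/w4.png',np.hstack([cv2.resize(im[60:420,160:480],(400,450)),cv2.resize(im2,(400,450))])[:,:,::-1])
go(651,-53,120,161)"
```

```text
time: 9.85
ee_pos: [0.5114, 0.3505, 0.0405]
tcp_rot: [179.9, 0.2, -167.9]
wrist_force: [0.4, 0.2, -0.2]
opening: 0.0429
ee_pos: [0.509, 0.3486, 0.1698]
hub [286.9, 129.9, 348.9, 335.4] 0.68 [510.3 351.8] [147.4  45.4] 12.5 [508.2 351.4]
shift cm [ -5.43 -42.25   4.78] turn [-0.003 -0.005  0.544] | pose [509.3 348.8 167.3] [-179.9   -0.3 -167.9] F [ 0.9 -0.2 -0.4] open 51.1 t 10.33 q [34. 14. 13. 90.  0. 22.]
```

View pics/w4.png

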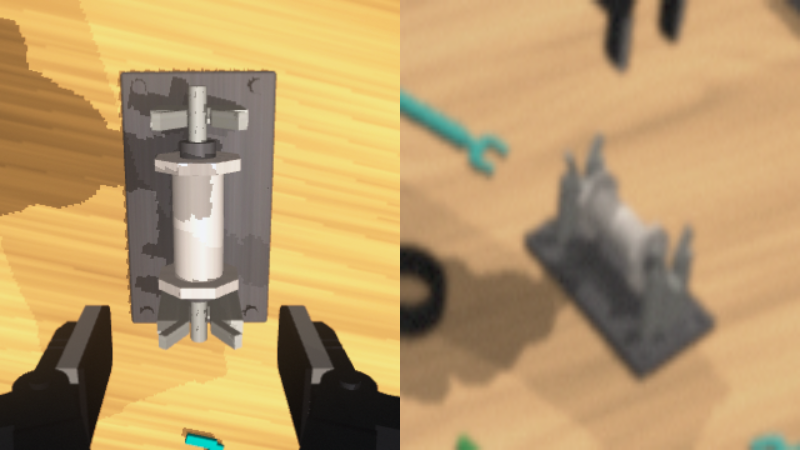

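Left: the hub sits between the plates with both axle ends in slots; measured at height 45 it is centred on the stand (510,352, 12.5°). Next, the cone spanner.

```bash
python3 -m pendant '[[[-0.5,-3.9,0,0,0,0,50],[-0.5,-3.9,0,0,0,0,50],[-0.5,-3.9,0,0,0,0,50],[-0.5,-3.9,0,0,0,0,50],[-0.5,-3.9,0,0,0,0,50]]]' >/dev/null
python3 -m pendant '[[[-0.5,-3.9,0,0,0,0,50],[-0.5,-3.9,0,0,0,0,50],[-0.5,-3.9,0,0,0,0,50],[-0.5,-3.9,0,0,0,0,50],[0,0,0,0,0,0.12,50]]]' >/dev/null
python3 -m pendant '[[[0,0,0,0,0,0.12,50],[0,0,0,0,0,0.12,50],[0,0,0,0,0,0.12,50],[0,0,0,0,0,0.06,50]]]' >/dev/null
python3 -c "
from h import *
go(651,-53,120,161)
o,im,C=see('wrist',[('cone_spanner',.006)],'w5.png')"
```

```text
shift cm [-4.09 -3.89  1.95] turn [-0.018 -0.031 -0.008] | pose [626.1  -2.6 140. ] [-178.9   -1.8  160.5] F [-0.   0.3  0.2] open 42.8 t 11.5 q [-0. 17. 14. 89. -0. 19.]
cone_spanner [246.3, 171.4, 293.7, 379.2] 0.91 [647.  -46.6] [163.   29.8] -19.2 [635.9 -47. ]
```

View pics/w5.png

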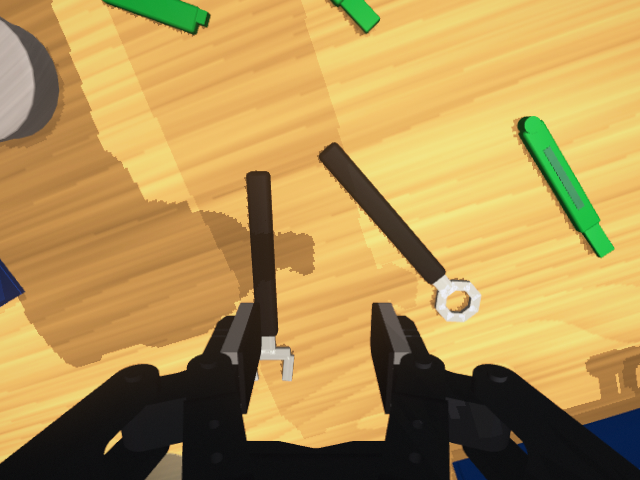

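Wrist view: open-jawed spanner's grip from (258,173) to (267,337), head partly behind the finger; ring spanner on the right.

```bash
python3 -c "
from h import *
C=cam('wrist');X=w(C,[[258,173],[267,337]],.010)*1000
d=X[1]-X[0];L=np.hypot(*d[:2]);a=np.degrees(np.arctan2(d[1],d[0]));c=X[0]+d/L*82;print(X,L,a,c)
go(c[0],c[1],50,a+180)"
```

```text
[[569.00691335 -25.60362348  10.        ]
 [685.71598072 -63.70913219  10.        ]] 122.77229410903465 -18.081859614297503 [646.95726521 -51.05441217  10.        ]
shift cm [-3.86 -3.75  8.95] turn [-0.018 -0.032 -0.018] | pose [626.   -2.3 140. ] [-179.    -1.8  160.9] F [ 0.4  0.8 -0.5] open 42.6 t 11.6 q [-0. 17. 14. 89. -0. 19.]
```

```bash
python3 -m pendant '[[[-1.9,-1.9,1,-0.018,-0.032,-0.018,50],[-1.9,-1.8,1,0,0,0,50],[0,0,3,0,0,0,50],[0,0,3,0,0,0,50],[0,0,0.5,0,0,0,50]]]' >/dev/null
python3 -c "from h import *;go(647,-51,2,161.9)"
```

```text
shift cm [ 0.39 -0.16  4.8 ] turn [0.001 0.002 0.019] | pose [651.1 -50.6  50. ] [1.799e+02 1.000e-01 1.630e+02] F [-1.7 -0.3 -0.5] open 42.7 t 12.02 q [-4. 19.  7. 77.  0. 13.]
```

```bash
python3 -m pendant '[[[0.3,-0.1,1.5,0,0,0.015,50],[0.1,0,1.5,0,0,0,50],[0,0,1,0,0,0,50],[0,0,0.5,0,0,0,45],[0,0,0.2,0,0,0,45]]]' >/dev/null
python3 -c "from h import *;go(647,-51,2,161.9)"
```

```text
shift cm [-0.23 -0.11 -0.22] turn [ 0.    -0.003  0.014] | pose [ 6.451e+02 -4.930e+01 -2.000e-01] [ 1.800e+02 -1.000e-01  1.627e+02] F [-0.5  0.   0.4] open 38.4 t 12.43 q [-4. 20.  2. 72.  0. 13.]
```

```bash
python3 -m pendant '[[[-0.2,-0.1,-0.2,0,0,0.01,20],[0,0,0,0,0,0,5],[0,0,0,0,0,0,2],[0,0,0,0,0,0,2],[0,0,0,0,0,0,2]]]' 50
python3 -m pendant '[[[0,0,-1,0,0,0,2],[0,0,-3,0,0,0,2],[0,0,-4,0,0,0,2],[0,0,-3,0,0,0,2]]]'
python3 -c "from h import *;go(502,-284.5,110,-170)"
```

```text
time: 12.85
ee_pos: [0.6489, -0.0507, 0.0056]
tcp_rot: [179.9, 0.1, 162.2]
wrist_force: [0.1, 0.5, -0.8]
opening: 0.0142
time: 13.18
ee_pos: [0.6445, -0.0504, 0.1131]
tcp_rot: [-179.9, -0.6, 162.2]
wrist_force: [0.6, -0.6, 0.2]
opening: 0.0142
shift cm [  6.4  -26.64   0.43] turn [ 0.001 -0.011 -0.485] | pose [644.5 -50.4 113.1] [-179.9   -0.6  162.2] F [ 0.6 -0.6  0.2] open 14.2 t 13.18 q [-4. 18. 12. 85.  0. 13.]
```

```bash
python3 -m pendant '[[[0,0,0,0,-0.01,-0.12,2],[0,0,0,0,0,-0.12,2],[0,0,0,0,0,-0.12,2],[0,0,0,0,0,-0.12,2],[2,-2.3,0,0,0,0,2]]]' >/dev/null
python3 -m pendant '[[[2.2,-2.5,0,0,0,0,2],[2.2,-2.5,0,0,0,0,2],[2.2,-2.5,0,0,0,0,2],[2.2,-2.5,0,0,0,0,2],[2.2,-2.5,0,0,0,0,2]]]' >/dev/null
python3 -c "from h import *;go(502,-284.5,90,-170)"
```

```text
shift cm [ 5.97 -5.24  4.19] turn [-0.006  0.022  0.029] | pose [ 548.9 -221.   132.8] [-179.6    1.2 -168.3] F [ 0.8  0.7 -1.1] open 13.9 t 14.02 q [-22.   9.   3.  83.   0. -34.]
```

```bash
python3 -m pendant '[[[2.4,-2.1,1,-0.006,0.022,0.029,2],[2.2,-2,1,0,0,0,2],[0.9,-0.7,1,0,0,0,2],[0,0,0,0,0,0,2],[0,0,0,0,0,0,2]]]' >/dev/null
python3 -c "
from h import *
go(502,-284.5,60,-170)
o,im,C=see('wrist',[('tray',.03)],'w6.png')
t=cam('wrist',o);p=np.radians(10);u=np.array([np.cos(p),np.sin(p),0]);v=np.array([-u[1],u[0],0]);c=np.array([512,-341.6,0])
print(px(C,np.array([c-100*u+s*v+[0,0,30] for s in (97,21,-97)])/1000))"
```

```text
shift cm [-0.3   0.16  4.72] turn [-0.005  0.004 -0.008] | pose [ 499.1 -286.4  107.2] [-179.7    0.2 -170.5] F [ 0.3  0.2 -0.5] open 14.1 t 14.43 q [-30.   7.  -1.  81.  -0. -39.]
tray [10.7, 69.8, 383.5, 404.2] 0.57 [ 510.7 -346.5] [200.9 195. ] 9.8 [ 487.6 -363. ]
[[392.07773881  76.48462062]
 [242.29713121  77.86427874]
 [ 17.7851353   83.60731933]]
```

View pics/w6.png

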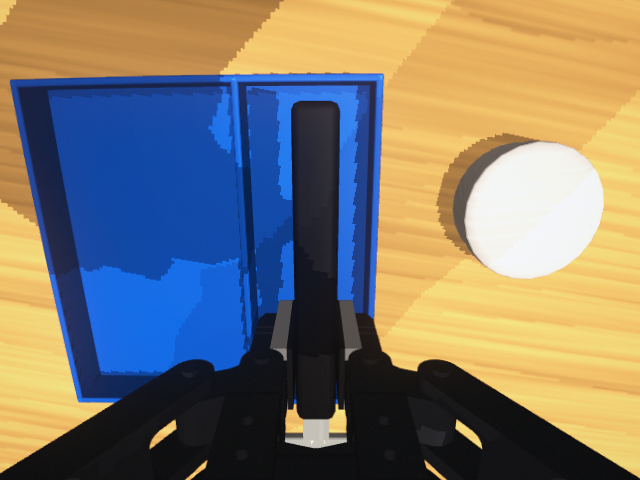

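Wrist view: spanner held over the narrow bay, bar end at (315,101) between divider (237) and outer wall (378). The tray reads ~4 mm further in −y than from the top view; using the mean.

```bash
python3 -m pendant '[[[-0.25,-0.15,1.5,-0.005,0.004,-0.005,2],[0,0,2,0,0,0,2],[0,0,2,0,0,0,2],[0,0,0.5,0,0,0,2]]]' >/dev/null
python3 -c "from h import *;go(501,-288,10,-170)"
```

```text
shift cm [ 0.77 -0.24  3.67] turn [-0.002  0.005  0.006] | pose [ 508.  -284.2   46.7] [-179.9    0.3 -169.7] F [-0.3  0.5 -1.2] open 14.4 t 14.87 q [-29.   9.  -5.  75.   0. -40.]
```

```bash
python3 -m pendant '[[[0.6,-0.2,1.3,0,0.005,0,2],[0.1,0,1.2,0,0,0,2],[0,0,0.6,0,0,0,2],[0,0,0.3,0,0,0,2]]]' >/dev/null
python3 -c "from h import *;go(501,-288,10,-170)"
```

```text
shift cm [ 0.31 -0.3  -0.08] turn [-0.    -0.001  0.011] | pose [ 503.5 -284.5    9.2] [-1.800e+02 -1.000e-01 -1.694e+02] F [ 0.4  0.1 -1.9] open 14.1 t 15.2 q [-29.  10.  -9.  71.  -0. -40.]
```

```bash
python3 -m pendant '[[[0.2,-0.25,0.15,0,0,0.01,2],[0,0,0.15,0,0,0,2]]]' |grep -E "pos|force"
python3 -m pendant '[[[0,0,0,0,0,0,12],[0,0,0,0,0,0,28],[0,0,0,0,0,0,28],[0,0,-0.5,0,0,0,28],[0,0,-2,0,0,0,28]]]' 
python3 -m pendant '[[[0,0,-3,0,0,0,40],[0,0,-4,0,0,0,50],[0,0,-4,0,0,0,50],[0,0,-1,0,0,0,50]]]'  |grep -E "pos|force"
python3 -c "
from h import *
o,im,C=see('wrist',[('tray',.03),('cone_spanner',.01)],'w7.png')
go(457,49.7,130,-154)"
```

```text
ee_pos: [0.5022, -0.2871, 0.0069]
wrist_force: [-12.2, 0.1, 20.2]
time: 15.78
ee_pos: [0.502, -0.2873, 0.0321]
tcp_rot: [-180.0, -0.1, -170.0]
wrist_force: [-0.1, 0.9, 0.3]
opening: 0.0239
ee_pos: [0.5013, -0.2866, 0.1585]
wrist_force: [1.3, -1.2, 1.1]
tray [66.1, 78.6, 372.0, 361.1] 0.78 [ 511.1 -346.6] [200.3 194.5] 9.8 [ 498.1 -352.1]
cone_spanner [290.2, 112.6, 339.6, 331.5] 0.96 [ 501.9 -284.8] [165.2  38.7] 8.8 [ 498.8 -287.1]
shift cm [-1.53 33.83  2.42] turn [ 0.005 -0.006 -0.28 ] | pose [ 500.5 -286.2  153. ] [ 179.8   -0.4 -170.1] F [ 0.4  0.3 -0.9] open 42.3 t 16.27 q [-30.   8.   5.  87.  -0. -40.]
```

View pics/w7.png

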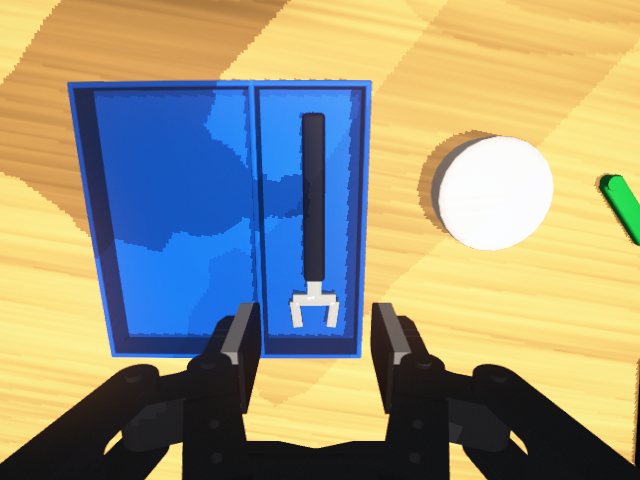

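Spanner lies flat in the narrow bay (grip (314,115)–(314,280), jaw to (314,327)). Next the lever near (457,50).

```bash
python3 -m pendant '[[[-0.2,4,0,0,0,0,50],[-0.2,4,0,0,0,0,50],[-0.2,4,0,0,0,0,50],[-0.2,4,0,0,0,0,50],[-0.2,4,0,0,0,0,50]]]' >/dev/null
python3 -m pendant '[[[-0.2,4,0,0,0,0,50],[-0.2,4,0,0,0,0,50],[0,4,0,0,0,-0.12,50],[0,0,0.5,0,0,-0.12,50],[0,0,0.5,0,0,-0.05,50]]]' >/dev/null
python3 -c "
from h import *
go(457,49.7,60,-154)
o,im,C=see('wrist',[('lever_1',.009)],'w8.png')"
```

```text
shift cm [-0.93  0.09  6.73] turn [ 0.017 -0.021  0.016] | pose [450.9  44.2 127.5] [ 179.    -1.2 -153.1] F [-0.7 -0.3  0.1] open 42.3 t 17.1 q [  5.  -8. -14.  85.   0. -22.]
lever_1 [304.0, 163.8, 330.6, 330.7] 0.58 [455.2  50.9] [117.1  15.9] 24.7 [451.5  49.2]
```

View pics/w8.png

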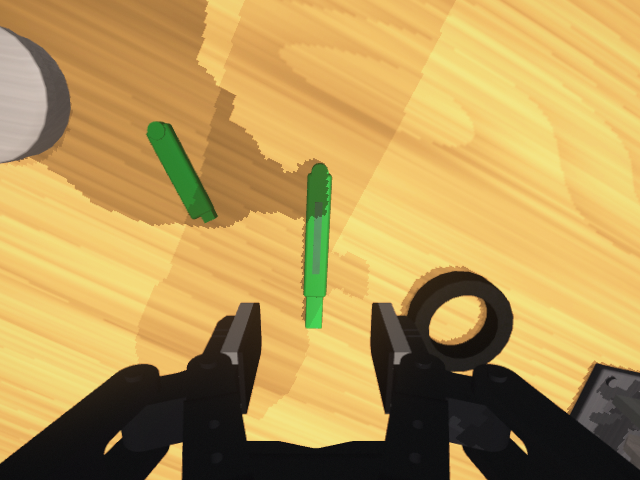

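The lever runs (319,165)–(314,328) with its thin tip, 117 × 16 mm: a whole one; the stub is at (182,172).

```bash
python3 -m pendant '[[[-0.7,0.2,2,0.017,-0.021,0.03,50],[0,0,3,0,0,0,50],[0,0,2.5,0,0,0,50],[0,0,1,0,0,0,45],[0,0,0,0,0,0,45]]]' >/dev/null
python3 -c "from h import *;go(455.5,50.8,2,-155)"
```

```text
shift cm [-0.25  0.41  3.47] turn [ 0.    -0.003 -0.021] | pose [454.9  46.1  36.7] [ 1.800e+02 -1.000e-01 -1.562e+02] F [-0.6 -0.2  0.3] open 38.4 t 17.62 q [  6.  -7. -23.  74.  -0. -18.]
```

```bash
python3 -m pendant '[[[-0.2,0.4,1.5,0,0,-0.02,45],[0,0,1.2,0,0,0,45],[0,0,0.5,0,0,0,45],[0,0,0,0,0,0,45]]]' >/dev/null
python3 -c "from h import *;go(455.5,50.8,2,-155)"
```

```text
shift cm [-0.04  0.2   0.34] turn [-0.    -0.002 -0.009] | pose [456.   48.9   5.4] [-1.800e+02 -1.000e-01 -1.555e+02] F [ 0.4 -1.  -0.4] open 38.5 t 17.95 q [  6.  -6. -26.  70.  -0. -18.]
```

```bash
python3 -m pendant '[[[0,0.2,0.4,0,0,-0.01,20],[0,0,0.1,0,0,0,5],[0,0,0.05,0,0,0,2],[0,0,0,0,0,0,2],[0,0,0,0,0,0,2]]]' 40
python3 -m pendant '[[[0,0,-1,0,0,0,2],[0,0,-3,0,0,0,2],[0,0,-4,0,0,0,2],[0,0,-3,0,0,0,2]]]'
python3 -c "
from h import *
a=np.radians(9.9);f=lambda x,y:(511+x*np.cos(a)-y*np.sin(a),-346.5+x*np.sin(a)+y*np.cos(a))
print(f(0,-12),f(0,-62))
go(*f(0,-62),110,-170)"
```

```text
time: 18.37
ee_pos: [0.4568, 0.0505, 0.0025]
tcp_rot: [-179.9, 0.1, -155.0]
wrist_force: [0.2, -0.1, -0.8]
opening: 0.0143
time: 18.7
ee_pos: [0.4525, 0.0501, 0.1118]
tcp_rot: [179.9, -0.6, -155.0]
wrist_force: [0.9, 0.3, 0.3]
opening: 0.0148
(np.float64(513.063149203353), np.float64(-358.3213119138573)) (np.float64(521.6596042173234), np.float64(-407.576778221596))
shift cm [ 13.07 -44.41   0.21] turn [ 0.001 -0.01   0.262] | pose [452.5  50.1 111.8] [ 179.9   -0.6 -155. ] F [0.9 0.3 0.3] open 14.8 t 18.7 q [  6.  -8. -16.  83.  -0. -19.]
```

```bash
python3 -m pendant '[[[0,0,0,0,-0.01,0.12,2],[0,0,0,0,0,0.12,2],[0.1,-3,0,0,0,0.02,2],[0.1,-4,0,0,0,0,2],[0.1,-4,0,0,0,0,2]]]' >/dev/null
python3 -m pendant '[[[0.1,-4,0,0,0,0,2],[0.1,-4,0,0,0,0,2],[0.1,-4,0,0,0,0,2],[0.1,-4,0,0,0,0,2],[0.1,-4,0,0,0,0,2]]]' >/dev/null
python3 -c "from h import *;go(521.3,-405.6,110,-170)"
```

```text
shift cm [  0.7  -14.44   2.32] turn [-0.002  0.026 -0.001] | pose [ 502.7 -262.2  133.1] [-179.9    1.5 -170.1] F [ 2.   0.3 -0.6] open 14.9 t 19.53 q [-28.   5.  -1.  83.   1. -38.]
```

```bash
python3 -m pendant '[[[0.2,-4,0.5,0,0.026,0,2],[0.2,-4,0.5,0,0,0,2],[0.1,-3.8,0.5,0,0,0,2],[0,-1.5,0.5,0,0,0,2],[0,0,0,0,0,0,2]]]' >/dev/null
python3 -c "from h import *;go(521.3,-405.6,45,-170)"
```

```text
shift cm [-0.15  0.18  7.17] turn [-0.006  0.002 -0.008] | pose [ 520.  -407.1  116.7] [-1.796e+02  1.000e-01 -1.704e+02] F [ 0.4 -0.6 -0.4] open 14.4 t 19.95 q [-38.  19.  14.  84.  -0. -48.]
```

```bash
python3 -m pendant '[[[-0.1,0.2,2,-0.006,0,-0.005,2],[0,0,3,0,0,0,2],[0,0,2,0,0,0,2],[0,0,0,0,0,0,2]]]' >/dev/null
python3 -c "from h import *;go(521.3,-405.6,8,-170)"
```

```text
shift cm [0.02 0.08 4.08] turn [-0.003  0.005 -0.005] | pose [ 521.4 -406.2   48.8] [-179.8    0.3 -170.3] F [-1.1  1.1 -1.6] open 14.3 t 20.28 q [-38.  20.   8.  77.   0. -48.]
```

```bash
python3 -m pendant '[[[0,0.1,2,0,0.004,-0.005,2],[0,0,1.3,0,0,0,2],[0,0,0.6,0,0,0,2],[0,0,0.2,0,0,0,2]]]' |grep -E "pos|force"
python3 -m pendant '[[[0,0,0.1,0,0,0,2],[0,0,0.1,0,0,0,2]]]' |grep -E "pos|force"
```

```text
ee_pos: [0.5228, -0.4038, 0.012]
wrist_force: [-0.5, -0.3, -0.7]
ee_pos: [0.5235, -0.4039, 0.0119]
wrist_force: [-1.1, -0.0, -0.7]
```

```bash
python3 -m pendant '[[[0,-0.1,0.4,0,0,0,2],[0,0,0.2,0,0,0,2],[0,0,0.1,0,0,0,2]]]' |grep -E "pos|force"
```

```text
ee_pos: [0.5249, -0.4058, 0.0072]
wrist_force: [-0.1, -0.4, -1.0]
```

```bash
python3 -m pendant '[[[0,0,0.1,0,0,0,12],[0,0,0,0,0,0,28],[0,0,0,0,0,0,28],[0,0,-0.5,0,0,0,28],[0,0,-2,0,0,0,28]]]' 
python3 -m pendant '[[[0,0,-3,0,0,0,40],[0,0,-4,0,0,0,50],[0,0,-4,0,0,0,50],[0,0,-1,0,0,0,50]]]'  |grep -E "pos|force"
python3 -c "
from h import *
o,im,C=see('wrist',[('lever_1',.013)],'w9.png')
go(651,171,150,-162)"
```

```text
time: 21.45
ee_pos: [0.523, -0.4045, 0.028]
tcp_rot: [-179.7, 0.2, -169.9]
wrist_force: [-0.8, 0.6, -1.0]
opening: 0.0239
ee_pos: [0.521, -0.4029, 0.1535]
wrist_force: [1.4, -0.8, 1.0]
lever_1 [301.4, 151.9, 325.0, 308.0] 0.58 [ 524.  -404.9] [116.   15.9] 9.4 [ 519.8 -405.5]
lever_1 [250.4, 76.6, 563.8, 362.2] 0.58 [ 515.1 -342.1] [213.6 206.7] 9.9 [ 500.3 -347.4]
shift cm [-2.286e+01  5.423e+01 -3.000e-02] turn [-0.002  0.    -0.138] | pose [ 521.  -402.9  150.6] [-179.9    0.  -169.9] F [-0.1  0.1  0.3] open 42.7 t 21.88 q [-38.  19.  18.  88.  -0. -48.]
```

View pics/w9.png

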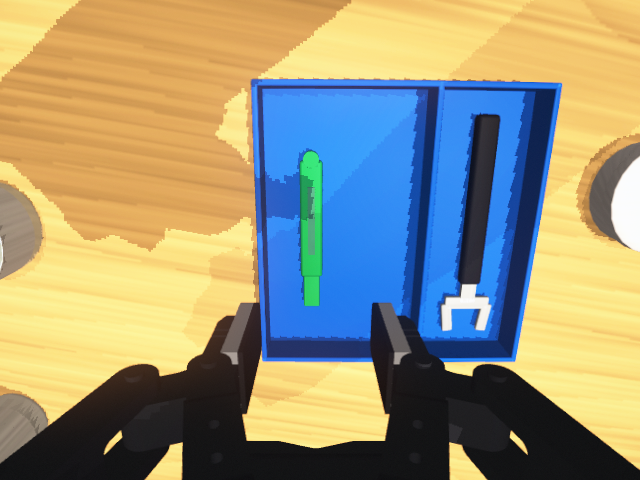

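Lever lies flat in the wide bay ((311,155)–(312,305)), the spanner is still in its bay. Next the second whole lever near (651,171).

```bash
python3 -m pendant '[[[-1.5,3.6,0,0,0,0,50],[-1.5,3.6,0,0,0,0,50],[-1.5,3.6,0,0,0,0,50],[-1.5,3.6,0,0,0,0,50],[-1.5,3.6,0,0,0,0,50]]]' >/dev/null
python3 -m pendant '[[[-1.5,3.6,0,0,0,0,50],[-1.5,3.6,0,0,0,0,50],[-1.5,3.6,0,0,0,0,50],[-1.5,3.6,0,0,0,0,50],[-1.5,3.6,0,0,0,0,50]]]' >/dev/null
python3 -m pendant '[[[-1.5,3.6,0,0,0,0,50],[-1.5,3.6,0,0,0,0,50],[-1.5,3.6,0,0,0,-0.06,50],[0,0,0,0,0,-0.06,50],[0,0,0,0,0,0,50]]]' >/dev/null
python3 -c "
from h import *
go(651,171,60,-162)
o,im,C=see('wrist',[('lever_1',.009)],'w10.png')"
```

```text
shift cm [-3.76  4.82  7.22] turn [ 0.004 -0.015 -0.019] | pose [630.1 114.  132.6] [ 179.8   -0.9 -163.1] F [ 0.2  0.6 -0.2] open 42.6 t 23.13 q [10. 18. 14. 87.  0. -7.]
lever_1 [369.6, 203.0, 397.9, 303.9] 0.97 [627.2 164.3] [72.4 16.5] 17.5 [627.1 164.3]
```

View pics/w10.png

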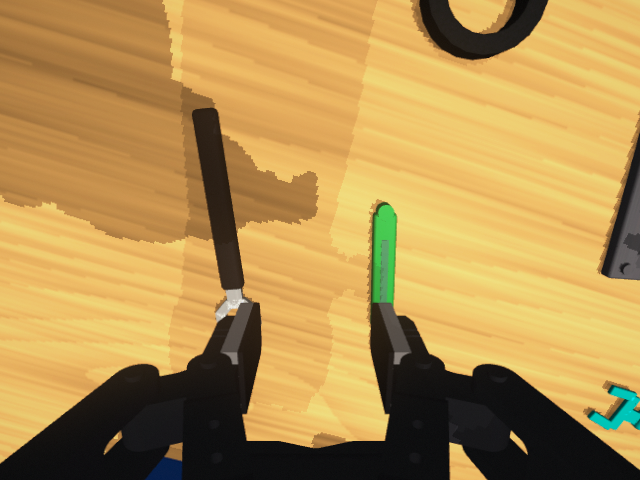

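Rear part of the whole lever shows at (384,203–304), its front hidden by the finger; 17.6° and its butt end give the origin (649,171), agreeing with the top view.

```bash
python3 -m pendant '[[[-1.9,2.4,1,0.004,-0.015,-0.02,50],[-1.6,2.3,2,0,0,0,50],[0,0,3,0,0,0,45],[0,0,2,0,0,0,45],[0,0,0,0,0,0,45]]]' >/dev/null
python3 -c "from h import *;go(649,171,2,-162.3)"
```

```text
shift cm [0.02 0.87 4.91] turn [-0.001  0.004 -0.018] | pose [651.4 162.8  51.1] [-179.9    0.2 -163.3] F [-0.2 -0.7  0.4] open 38.4 t 23.65 q [14. 22. 10. 78. -0. -3.]
```

```bash
python3 -m pendant '[[[0,0.8,0.8,0,0,-0.018,45],[0,0.1,1.5,0,0,0,45],[0,0,1.3,0,0,0,45],[0,0,0.8,0,0,0,45],[0,0,0,0,0,0,45]]]' >/dev/null
python3 -c "from h import *;go(649,171,2,-162.3)"
```

```text
shift cm [-0.03  0.33  0.6 ] turn [-0.002  0.006 -0.007] | pose [649.7 167.8   8. ] [-179.9    0.4 -162.7] F [-0.4 -0.5  1. ] open 38.5 t 24.07 q [15. 22.  6. 73. -0. -3.]
```

```bash
python3 -m pendant '[[[0,0.3,0.5,0,0.005,-0.007,30],[0,0,0.2,0,0,0,10],[0,0,0.1,0,0,0,2],[0,0,0,0,0,0,2],[0,0,0,0,0,0,2]]]' 40
python3 -m pendant '[[[0,0,-1,0,0,0,2],[0,0,-3,0,0,0,2],[0,0,-4,0,0,0,2],[0,0,-3,0,0,0,2]]]'
python3 -c "from h import *;go(513.3,-359.3,120,-170)"
```

```text
time: 24.48
ee_pos: [0.6503, 0.1707, 0.0036]
tcp_rot: [-179.9, 0.3, -162.3]
wrist_force: [0.5, -0.1, -0.0]
opening: 0.0144
time: 24.82
ee_pos: [0.646, 0.1699, 0.1109]
tcp_rot: [-179.9, -0.4, -162.3]
wrist_force: [1.7, 0.4, 0.6]
opening: 0.0142
shift cm [ 28.73 -46.38  -0.62] turn [-0.002 -0.008  0.134] | pose [646.  169.9 110.9] [-179.9   -0.4 -162.3] F [1.7 0.4 0.6] open 14.2 t 24.82 q [15. 21. 16. 85. -0. -3.]
```

```bash
python3 -m pendant '[[[2,-3.3,0,0,-0.008,0,2],[2,-3.3,0,0,0,0,2],[2,-3.3,0,0,0,0,2],[2,-3.3,0,0,0,0,2],[2,-3.3,0,0,0,0,2]]]' >/dev/null
python3 -m pendant '[[[2,-3.3,0,0,0,0,2],[2,-3.3,0,0,0,0,2],[2,-3.3,0,0,0,0,2],[2,-3.3,0,0,0,0,2],[2,-3.3,0,0,0,0.08,2]]]' >/dev/null
python3 -c "from h import *;go(513.3,-359.3,110,-170)"
```

```text
shift cm [  8.22 -13.14   1.96] turn [-0.005  0.03   0.068] | pose [ 560.9 -212.   131.3] [-179.7    1.7 -166.1] F [ 1.1  0.1 -0.1] open 14.5 t 25.65 q [-21.   9.   4.  83.   1. -35.]
```

```bash
python3 -m pendant '[[[2.1,-3.4,0.5,-0.005,0.03,0,2],[2.1,-3.4,0.5,0,0,0,2],[2.1,-3.4,0.5,0,0,0,2],[1.5,-2.4,0.5,0,0,0.06,2],[0,0,0,0,0,0,2]]]' >/dev/null
python3 -c "from h import *;go(513.3,-359.3,48,-170)"
```

```text
shift cm [-0.3   0.6   6.86] turn [-0.006  0.004 -0.005] | pose [ 511.  -365.3  116.6] [-179.6    0.2 -170.3] F [ 0.2  0.6 -1.1] open 14.5 t 26.07 q [-36.  15.   8.  83.  -0. -45.]
```

```bash
python3 -m pendant '[[[-0.3,0.5,1.5,-0.006,0.004,-0.005,2],[0,0,2.5,0,0,0,2],[0,0,2.2,0,0,0,2],[0,0,0,0,0,0,2]]]' >/dev/null
python3 -c "from h import *;go(513.3,-359.3,8,-170)"
```

```text
shift cm [0.1  0.12 4.62] turn [-0.002  0.003 -0.001] | pose [ 514.4 -360.2   54.2] [-179.9    0.2 -170. ] F [-0.8  0.4 -1.4] open 14.5 t 26.4 q [-35.  16.   3.  77.   0. -45.]
```

```bash
python3 -m pendant '[[[0.1,0.1,1.5,0,0.003,0,2],[0,0,1.5,0,0,0,2],[0,0,1,0,0,0,2],[0,0,0.4,0,0,0,2]]]' |grep -E "pos|force"
python3 -c "from h import *;go(513.3,-359.3,8,-170)"
```

```text
ee_pos: [0.5159, -0.355, 0.0111]
wrist_force: [-0.5, -1.5, -0.5]
shift cm [ 0.34 -0.37  0.31] turn [-0.002  0.001  0.006] | pose [ 515.9 -355.    11.1] [-1.799e+02  1.000e-01 -1.696e+02] F [-0.5 -1.5 -0.5] open 14.2 t 26.73 q [-35.  17.  -1.  72.  -0. -45.]
```

```bash
python3 -m pendant '[[[0.2,-0.4,0.1,0,0,0.006,2],[0,0,0.2,0,0,0,2],[0,0,0.1,0,0,0,2]]]' |grep -E "pos|force"
```

```text
ee_pos: [0.5157, -0.3584, 0.0082]
wrist_force: [1.1, -0.1, -0.2]
```

```bash
python3 -m pendant '[[[0,-0.1,0.15,0,0,0,2],[0,0,0,0,0,0,12],[0,0,0,0,0,0,28],[0,0,0,0,0,0,28],[0,0,-0.5,0,0,0,28]]]' 
python3 -m pendant '[[[0,0,-2,0,0,0,28],[0,0,-4,0,0,0,40],[0,0,-4,0,0,0,50],[0,0,-4,0,0,0,50],[0,0,-1,0,0,0,50]]]'  |grep -E "pos|force"
python3 -c "
from h import *
o,im,C=see('wrist',[('lever_1',.013),('cone_spanner',.01)])
im2=see('top',[('hub',.045),('ring_spanner',.006),('lever_stub',.006),('tin',.03),('tape_roll',.01)])[1]
cv2.imwrite('pics/w11.png',np.hstack([cv2.resize(im[40:400,200:640],(400,330)),cv2.resize(im2[120:300,130:350],(400,330))])[:,:,::-1])"
```

```text
time: 27.4
ee_pos: [0.5165, -0.3602, 0.0134]
tcp_rot: [-179.8, 0.2, -169.9]
wrist_force: [-0.5, -0.3, -0.5]
opening: 0.0238
ee_pos: [0.5133, -0.3582, 0.1673]
wrist_force: [1.6, -1.0, 1.4]
lever_1 [302.5, 148.1, 323.4, 301.4] 0.68 [ 515.9 -359.2] [116.7  15.5] 10.4 [ 512.  -359.7]
lever_1 [238.2, 151.6, 266.3, 301.5] 0.64 [ 524.3 -404.1] [117.7  17.2] 10.2 [ 519.8 -405.2]
lever_1 [182.6, 77.1, 480.9, 352.6] 0.34 [ 515.1 -344.9] [213. 207.] 9.9 [ 497.8 -348.7]
cone_spanner [380.8, 111.7, 427.6, 322.6] 0.93 [ 503.6 -290.9] [166.1  37.5] 14.3 [ 496.  -286.9]
hub [153.7, 197.7, 189.2, 263.7] 0.95 [511.2 351.1] [144.7  49.3] 15.1 [513.  351.9]
ring_spanner [290.0, 131.8, 328.8, 206.3] 0.77 [644.8  59.1] [165.6  36.3] 19.3 [653.1  56.8]
lever_stub [345.0, 247.0, 371.0, 271.2] 0.48 [449.9 -52.4] [69.6 17.6] 50.6 [449.6 -52.5]
tin [393.8, 237.1, 433.2, 275.8] 0.62 [ 455.5 -167.9] [81.  78.2] 89.2 [ 455.5 -168.2]
tape_roll [243.4, 238.1, 276.4, 271.7] 0.87 [458.  166.2] [70.1 70. ] -0.5 [458.9 167.6]
```

View pics/w11.png

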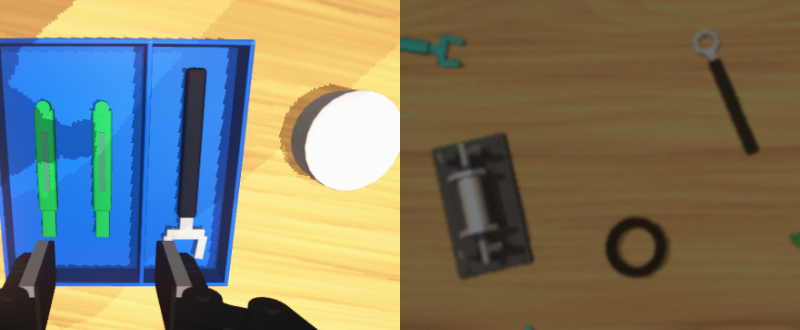

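All is in place: levers side by side at (45,170) and (102,170), spanner in its bay at (190,160), hub in the stand at (480,205); look-alikes unmoved. The gripper is clear, so I hand in.

```bash
python3 -c "
from h import *
go(513,-358,167,-170);print(bot.job_done())"
```

```text
shift cm [-0.11 -0.12 -0.86] turn [ 0.008 -0.009  0.002] | pose [ 511.6 -356.9  158.4] [ 179.5   -0.5 -169.9] F [ 0.1  0.  -0.4] open 42.7 t 28.27 q [-35.  15.  14.  89.  -0. -45.]
the job is handed in; nothing more can be done
None
```

The job is handed in at about 28 s. I seated the hub in the stand first, then laid the cone spanner in the narrow bay, then put the two whole levers in the wide bay.

**Last checks:**
- **Hub:** it sits centred on the stand at (511, 351) mm. It touched bottom at the expected height. The last top view put its angle at 15°, against 12.5° from the wrist camera just after seating and 12.2° for the stand. I took that as noise in the top-view mask.
- **Cone spanner:** it lies flat in the narrow bay. The last wrist mask read 14° because a finger hid part of the head. The view straight after placing gave 9°, in line with the tray.
- **Levers:** they lie flat and parallel in the wide bay, about 45 mm apart.
- **Left alone:** the ring spanner, snapped-off lever, tin and tape roll read within about 3 mm of where they started, which is within measuring error.
- **Forces:** the highest wrist force I read was about 40 N, when the hub touched the bottom of its slots.

One reading did not match: the gripper opening read about 1.5–2 mm below the true width of everything gripped, which looks like a sensor offset. I also closed on the hub too high at first, so I reopened and gripped it about 9 mm lower before lifting.

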